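# Hook the strainer out of its deep housing

### The job

Two open metal filter housings stand on the desk; deep in one of them lies a strainer with a wire loop on top. Take the hook tool from its stand, hook the loop with it, draw the strainer out of the bore and stand it upright on the bare desk, without touching the strainer with the gripper. Then unhook the tool and hang it back upright in its stand.

Things in the scene. Friction and masses are not known exactly. Their poses are not given: they have to be found in the camera images.
- hook_grip (a point): Centre of the hook tool's handle (wood, 26 x 20 x 56 mm tall, 20 mm along y: grip across it). z up the shaft. The tool's underside is 135 mm below. Flange 44 mm wide, underside 33 mm below; then a 6 mm shaft down to the hook: a 5 mm bar running 16 mm along the tool's -x from the shaft axis, tip turned up, tip top 11 mm over the underside, gap shaft to tip 10 mm. Hung, its axes are about the stand's.
- stand: Fixed steel fork stand; origin on the desk below the hung tool's shaft. Fork top 125 mm up; slot 20 mm wide, open to the stand's -x, ending 20 mm behind the origin. The tool hangs with its shaft in the slot, flange on the fork, hook pointing out along the slot (-x), handle centre 158 mm up; it lifts straight up and goes back straight down, the hook passing through the slot.
- housing: Fixed round housing with the strainer in it: 88 mm across, foot 112 mm, 120 mm tall, open on top, bore 76 mm, floor 8 mm up; origin: centre of its underside on the desk. Its twin (insert with a stub, no loop) and the stand are beside it in any order, centres at least 140 mm apart. The desk before all three, toward the robot, from 65 mm off their centres to the desk's edge (x = 0.43), is bare.
- strainer: Loose brass disc, 56 mm across, 20 mm thick, about 140 g, with a stiff wire loop on top. Origin: centre of its underside, z up. The loop is a 4 mm wire arch over the origin in the y-z plane, open to +x and -x: 24 mm wide inside, inner top 48 mm and outer top 52 mm above the origin. At first it lies flat on the bore's floor within 5 mm of the bore's axis, its loop 60 mm below the mouth.
Not all that is in view belongs to the job. Of the things that look like the part that bears hook_grip, the larger one is meant.

How it is judged:
On the way:
1. the strainer hangs on the hook tool, clear above the mouth of the housing (z of strainer in the frame of housing above 0.12 m and contact force between strainer and hook_tool above 0.3 N), for 0.1 s.
At the end, for the whole second after the job is handed in: The strainer stands upright (within 10 degrees) on the desk itself, outside the housing, at rest; the hook tool hangs upright (within 10 degrees) in the stand, its flange resting on the fork (handle centre within 6 mm of its hung height and 25 mm of the stand's axis), at rest (height (world z) of strainer below 0.01 m and angle between each of strainer, hook_grip's own z axis and vertical below 0.17 rad and horizontal distance between strainer and housing above 0.072 m and linear speed of each of strainer, hook_tool below 0.02 m/s and horizontal distance between hook_grip and stand below 0.025 m and z of hook_grip in the frame of stand between 0.152 and 0.164 m); the robot touches nothing.
It fails at once if the gripper's fingers touch the strainer (contact force between the fingers and strainer above 0.5 N).
It fails at once if the strainer is tipped over (angle between strainer's own z axis and vertical above 1 rad).
It also fails if it takes over 69 s, if anything falls off the work surface, if the arm or the gripper's body presses on something with over 40 N, if the wrist force passes 120 N, or if a joint passes its speed limit or range.

### The arm

A 7-joint arm with a two-finger parallel gripper is mounted at the origin on a cart in front of the work surface, level with it; the furniture and walls round the work are solid. World frame = base frame: x ahead of the robot, y to its left, z up, the work surface at z = 0. Lengths are in m, angles in rad, forces in N, time in s.
With the tool pointing down it reaches from about 0.425 to 0.875 m from the base axis. Payload 4.7 kg.
Tool frame: the origin (TCP) lies midway between the tips of the shut fingers; the grasp point (between the pads) lies 19 mm behind it; z points along the fingers, y is the line along which they close (so a half turn about z gives the same grasp; the last joint's range is limited). The gripper opens to 85 mm and grips with 20 to 120 N. Pads are 22 mm wide; open, the fingers measure 114 mm over their backs; the gripper's body (76 mm by 85 mm) begins 54 mm behind the grasp point. The pads swing forward as they close: fully open they stand 13 mm farther back than shut.
Start: joints at [1.243, 0.321, -0.07, 1.45, 0.023, 1.371, -0.057], TCP at [0.218, -0.612, 0.231] pointing down, gripper open.
Joint ranges: [-2.86, 2.86], [-0.3, 2.09], [-1.38, 1.24], [0.06, 2.45], [-1.56, 4.7], [0.09, 2.05], [-2.69, 2.69]. Speed limits (rad/s): [2.57, 2.57, 3.14, 3.14, 3.14, 3.14, 3.14].

### API

Orientations are given as a unit quaternion [x, y, z, w].
In Python, from cell import arm, capture, job gives the robot as it stands. Calls block until the motion is done:
- arm.move_ptp(position, orientation): joint-space move of the TCP to a pose.
- arm.move_linear(position, orientation=None, max_speed=0.15, threshold=None): straight line of the TCP; orientation=None keeps the orientation; max_speed is the mean speed in m/s. With threshold (N) it stops when the force on the tool has changed by that much, and returns True; else False.
- arm.movej(angles): joint-space move.
- arm.command_gripper(opening, effort=None): opening from 0.0 (shut) to 1.0 (fully open); effort is the grip in N (None keeps the last); returns when the fingers have stopped.
- arm.dwell(seconds).
- arm.inverse_kinematics(position, orientation): joint angles nearest the present ones, or None.
- arm.observe(): the state.
- capture(name): name is "scene" or "side" or "wrist"; returns a dict with "img" (420x560x3 uint8, red, green, blue), "intrinsics" (3x3 intrinsics, pixels), "extrinsics" (4x4, takes a point from camera to world coordinates); the wrist camera has in their place "mount" (4x4, takes a point from camera to tool coordinates, whose origin is the TCP and whose axes are the flange's). Camera axes: x right, y down, z forward; pixel columns grow to the right and rows downward; lengths in m; the calibration is good to about 2 mm. The wrist camera is an equidistant fisheye: a pixel r from the principal point sees the ray r / f radians off the axis. A picture is of the moment at which its call begins: read the wrist's pose just before it. There is no depth.
A pose or a line that the arm cannot do raises arm.MotionError and nothing moves.
- job.close_job(): hands the job in; it is judged then, once.
The state is a dict: "time": time; "joint_pos": joint angles; "qd": joint speeds; "joint_torque": joint torques, N m; "ee_pos": TCP position; "orientation": TCP orientation; "ft_force": force on the tool from outside, world axes, zero at the start; "torque": the same for the moment, N m; "gripper_width": opening from 0.0 (shut) to 1.0 (fully open); "finger_force": force on a finger pad.
Only numpy, scipy, OpenCV 4.12 (cv2) and the standard library are available. Lean on these libraries where they do the work, as an engineer would, in place of code of your own. Each camera call takes 0.05 s, during which the arm holds its last target. There are 200 camera calls.

## Working session

There is one attempt and no reset: what is moved stays moved. The work goes in short steps, each a Python script; the robot and the scene stay as the last script left them, time stands still between calls to the robot, and variables do not carry over. Pictures are saved under pics/ and viewed, at most 13 in all, crops included, and the job is handed in when it is done.

```bash
ls; mkdir -p pics; python3 - <<'E'
from cell import arm, capture
import cv2,numpy as np,pickle
D={}
for n in("scene","side"):
    c=capture(n);D[n]=c
    cv2.imwrite(f"pics/{n}0.png",c["img"][:,:,::-1]);print(n,np.round(c["intrinsics"],1).tolist(),np.round(c["extrinsics"],3).tolist())
pickle.dump(D,open("d0.pkl","wb"))
s=arm.observe();print(s["time"],s["ee_pos"],s["orientation"],s["gripper_width"])
E
```

```text
pics
scene [[407.4, 0.0, 278.4], [0.0, 407.4, 207.0], [0.0, 0.0, 1.0]] [[-0.56, -0.554, 0.616, -0.117], [-0.828, 0.39, -0.403, 0.637], [-0.016, -0.736, -0.677, 0.855], [0.0, 0.0, 0.0, 1.0]]
side [[420.1, 0.0, 272.8], [0.0, 420.1, 210.3], [0.0, 0.0, 1.0]] [[-0.987, -0.09, 0.132, 0.383], [-0.16, 0.526, -0.835, 1.229], [0.006, -0.846, -0.534, 0.793], [0.0, 0.0, 0.0, 1.0]]
0.1 [ 0.21769342 -0.6119651   0.23034122] [ 9.85428704e-01  1.70086900e-01 -1.67089014e-04 -8.29372492e-04] 0.9998610525620818
```

View pics/scene0.png

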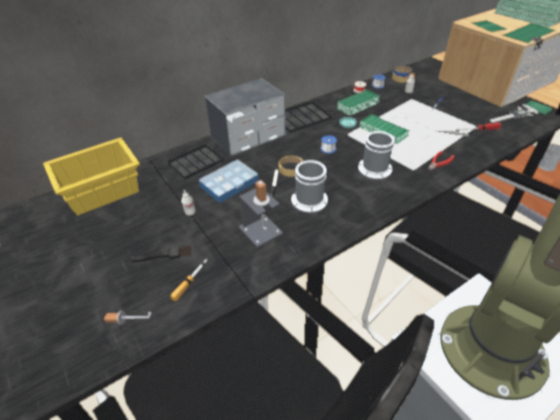

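View pics/side0.png

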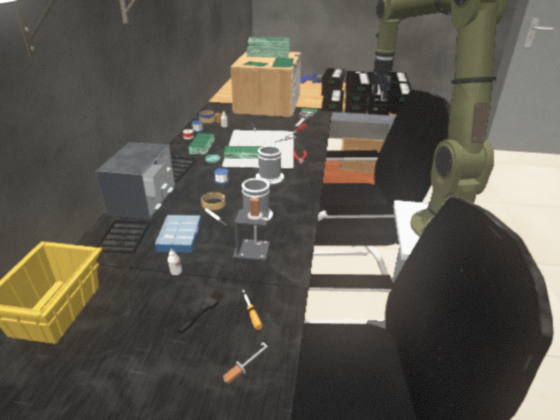

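```bash
cat > h.py <<'E'
import numpy as np,cv2,pickle
def ray(c,p):
    K=c["intrinsics"];T=c["extrinsics"]
    d=T[:3,:3]@np.linalg.solve(K,[p[0],p[1],1.]);return T[:3,3],d/np.linalg.norm(d)
def onz(c,p,z):
    o,d=ray(c,p);return o+d*(z-o[2])/d[2]
def tri(rs):
    A=0;b=0
    for o,d in rs:
        P=np.eye(3)-np.outer(d,d);A=A+P;b=b+P@o
    x=np.linalg.solve(A,b)
    return x,[np.linalg.norm((np.eye(3)-np.outer(d,d))@(x-o)) for o,d in rs]
E
python3 - <<'E'
from h import *
D=pickle.load(open("d0.pkl","rb"))
s=D["scene"]["img"][:,:,::-1];d=D["side"]["img"][:,:,::-1]
z=lambda i,k=4:cv2.resize(i,None,fx=k,fy=k,interpolation=cv2.INTER_CUBIC)
cv2.imwrite("pics/a.png",z(s[125:250,230:405]))
b=np.zeros((560,800,3),np.uint8);x=z(d[135:270,225:325]);b[:x.shape[0],:400]=x
y=z(s[300:335,95:170]);b[:y.shape[0],420:420+y.shape[1]]=y
y=z(d[335:390,215:280]);b[200:200+y.shape[0],420:420+y.shape[1]]=y
cv2.imwrite("pics/b.png",b)
for n in D:
    h=cv2.cvtColor(D[n]["img"],cv2.COLOR_RGB2HSV)
    m=cv2.inRange(h,(3,90,60),(16,230,255))
    k,l,st,ce=cv2.connectedComponentsWithStats(m)
    print(n,[(st[i].tolist(),ce[i].round(1).tolist()) for i in range(1,k) if st[i,4]>15])
E
```

```text
scene [([436, 26, 28, 43, 289], [451.7, 45.3]), ([455, 29, 33, 60, 571], [471.3, 54.5]), ([487, 44, 35, 61, 560], [503.2, 73.8]), ([440, 69, 9, 10, 46], [444.1, 73.2]), ([528, 94, 18, 10, 38], [535.8, 98.7]), ([499, 144, 37, 31, 509], [518.9, 160.1]), ([532, 161, 28, 29, 435], [547.9, 176.5]), ([477, 172, 39, 25, 349], [497.5, 183.8]), ([255, 183, 11, 18, 138], [260.8, 190.7]), ([519, 192, 35, 26, 469], [536.4, 203.8]), ([104, 313, 13, 9, 101], [110.2, 317.0])]
side [([209, 67, 83, 50, 2342], [258.7, 91.4]), ([300, 81, 24, 28, 112], [316.7, 92.6]), ([341, 83, 6, 8, 38], [343.8, 86.5]), ([342, 93, 5, 19, 50], [344.1, 103.4]), ([296, 94, 15, 14, 40], [301.2, 103.8]), ([215, 112, 6, 11, 48], [217.5, 116.5]), ([295, 123, 12, 10, 31], [300.9, 127.4]), ([342, 138, 43, 15, 483], [361.5, 144.5]), ([322, 161, 55, 24, 1196], [349.0, 172.1]), ([250, 198, 9, 17, 127], [254.4, 206.1]), ([223, 365, 19, 19, 200], [232.3, 373.6])]
```

View pics/a.png

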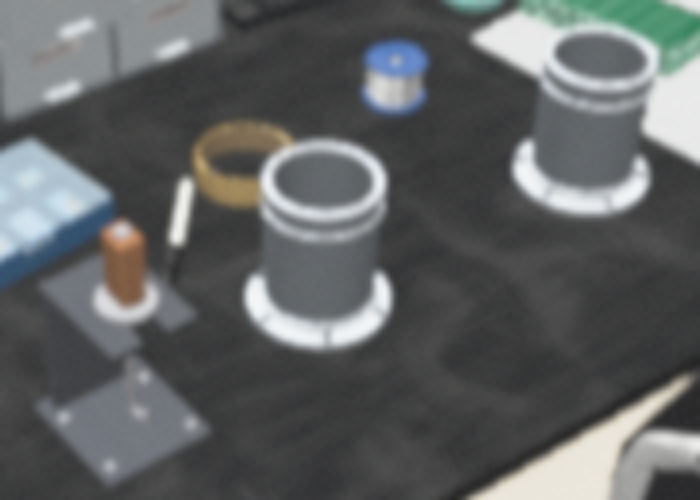

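View pics/b.png

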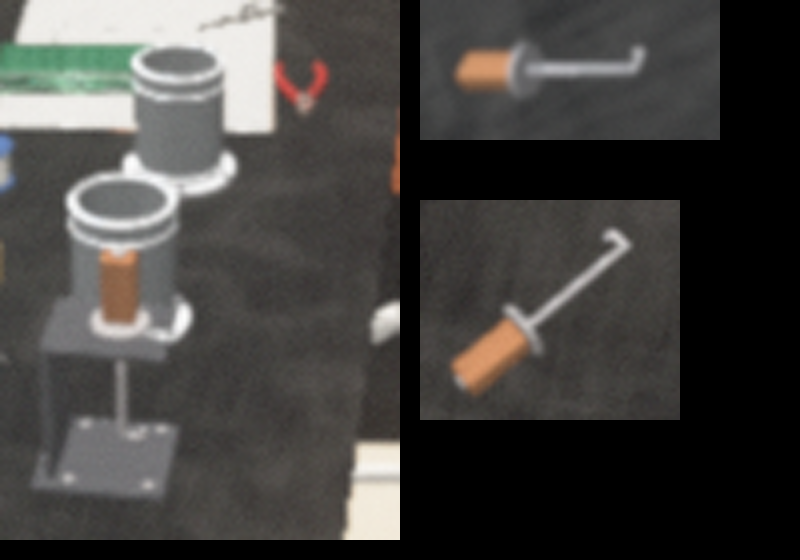

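```bash
python3 - <<'E'
from h import *
from cell import arm,capture
D=pickle.load(open("d0.pkl","rb"));S,d=D["scene"],D["side"]
a=lambda x,y:(230+(x-1.5)/4,125+(y-1.5)/4)
b=lambda x,y:(225+(x-1.5)/4,135+(y-1.5)/4)
print("handle",tri([ray(S,(260.8,190.7)),ray(d,(254.4,206.1))]))
print("lying",onz(S,(110.2,317),.012),onz(d,(232.3,373.6),.012))
print("lying tip", onz(S,a(0,0),0)*0, onz(S,(95+640/4,300+65/4),.005),onz(S,(95+458/4,300+70/4),.012))
for p,q in[((323,181),(122,200)),((599,58),(177,64))]:
    print("rim",tri([ray(S,a(*p)),ray(d,b(*q))]),onz(S,a(*p),.12),onz(d,b(*q),.12))
for p in[(38,408),(133,357),(208,432),(108,487)]: print("base S",onz(S,a(*p),.004))
for p in[(33,487),(67,423),(180,427),(163,497)]: print("base d",onz(d,b(*p),.004))
for p in[(195,318),(165,330),(140,345),(118,358),(38,288),(92,252)]: print("fork S",onz(S,a(*p),.125))
print("flange S",onz(S,a(125,298),.127), onz(d,b(121,322),.127))
c=capture("wrist");print(np.round(c["mount"],3).tolist(),np.round(c["intrinsics"],1).tolist())
E
```

```text
handle (array([0.59592387, 0.22410981, 0.15947891]), [np.float64(0.0004351752818941707), np.float64(0.000435175281894065)])
lying [0.56011478 0.6790592  0.012     ] [0.55752249 0.67198536 0.012     ]
lying tip [0. 0. 0.] [0.36928313 0.39194591 0.005     ] [0.42381822 0.48448825 0.012     ]
rim (array([0.63282975, 0.02965905, 0.12033977]), [np.float64(0.0011806306766625955), np.float64(0.0011806306766625355)]) [0.63162558 0.03055156 0.12      ] [0.63390134 0.02697905 0.12      ]
rim (array([ 0.63494515, -0.2528934 ,  0.1183098 ]), [np.float64(0.0006257681477375213), np.float64(0.0006257681477373717)]) [ 0.63240201 -0.25003839  0.12      ] [ 0.63479819 -0.25051423  0.12      ]
base S [0.65322221 0.27168702 0.004     ]
base S [0.65894287 0.18526769 0.004     ]
base S [0.56146276 0.18311144 0.004     ]
base S [0.55771539 0.27043805 0.004     ]
base d [0.65563467 0.26916932 0.004     ]
base d [0.64849477 0.18605214 0.004     ]
base d [0.55958709 0.1762853  0.004     ]
base d [0.55751215 0.26455974 0.004     ]
fork S [0.55674739 0.19523446 0.125     ]
fork S [0.55838692 0.21811078 0.125     ]
fork S [0.55568336 0.23950908 0.125     ]
fork S [0.55350641 0.25790441 0.125     ]
fork S [0.6436519  0.26581746 0.125     ]
fork S [0.65507444 0.21566286 0.125     ]
flange S [0.59874118 0.2238416  0.127     ] [0.59594899 0.22085739 0.127     ]
[[0.001, -0.956, -0.293, 0.074], [1.0, 0.001, -0.0, 0.001], [0.0, -0.293, 0.956, -0.142], [0.0, 0.0, 0.0, 1.0]] [[325.2, 0.0, 279.0], [0.0, 325.2, 208.4], [0.0, 0.0, 1.0]]
```

```bash
python3 - <<'E'
from h import *
from cell import arm,capture
q=[1,0,0,0]
for Q in (q,[0,1,0,0]):
  for p in[(.558,-.25,.28),(.558,.03,.28),(.596,.224,.14),(.632,.03,.31),(.632,-.25,.31),(.5,-.1,.16)]:
    print(Q,p,None if (r:=arm.inverse_kinematics(p,Q)) is None else np.round(r,2))
W={}
try:
  for n,p in(("B",(.558,-.25,.28)),("A",(.558,.03,.28))):
    arm.move_ptp(p,q);s=arm.observe();c=capture("wrist");W[n]=(s["ee_pos"],s["orientation"],c)
    print(s["time"],s["ee_pos"])
finally: pickle.dump(W,open("w.pkl","wb"))
cv2.imwrite("pics/w.png",np.hstack([cv2.resize(W[n][2]["img"][:,:,::-1],(400,300)) for n in"BA"]))
E
```

```text
[1, 0, 0, 0] (0.558, -0.25, 0.28) [ 0.69  0.24 -0.38  1.47  0.09  1.45 -1.26]
[1, 0, 0, 0] (0.558, 0.03, 0.28) [ 0.67  0.19 -0.88  1.58  0.15  1.44 -1.78]
[1, 0, 0, 0] (0.596, 0.224, 0.14) [ 0.29  0.51 -0.91  1.58  0.41  1.26 -2.26]
[1, 0, 0, 0] (0.632, 0.03, 0.31) [ 0.54  0.36 -0.84  1.35  0.27  1.54 -1.85]
[1, 0, 0, 0] (0.632, -0.25, 0.31) [ 0.61  0.39 -0.39  1.23  0.14  1.55 -1.32]
[1, 0, 0, 0] (0.5, -0.1, 0.16) [ 0.7   0.11 -0.59  1.87  0.06  1.18 -1.48]
[0, 1, 0, 0] (0.558, -0.25, 0.28) [ 0.89  0.28 -0.64  1.46  0.16  1.46  1.83]
[0, 1, 0, 0] (0.558, 0.03, 0.28) [ 0.72  0.2  -0.94  1.58  0.16  1.44  1.34]
[0, 1, 0, 0] (0.596, 0.224, 0.14) [ 0.36  0.56 -1.03  1.57  0.5   1.29  0.83]
[0, 1, 0, 0] (0.632, 0.03, 0.31) [ 0.59  0.39 -0.93  1.35  0.31  1.55  1.27]
[0, 1, 0, 0] (0.632, -0.25, 0.31) [ 0.79  0.44 -0.66  1.22  0.26  1.57  1.74]
[0, 1, 0, 0] (0.5, -0.1, 0.16) [ 0.82  0.12 -0.71  1.87  0.09  1.18  1.65]
1.9667 [ 0.55729823 -0.25161641  0.2797573 ]
3.1 [0.55836911 0.02757581 0.2798729 ]
```

View pics/w.png

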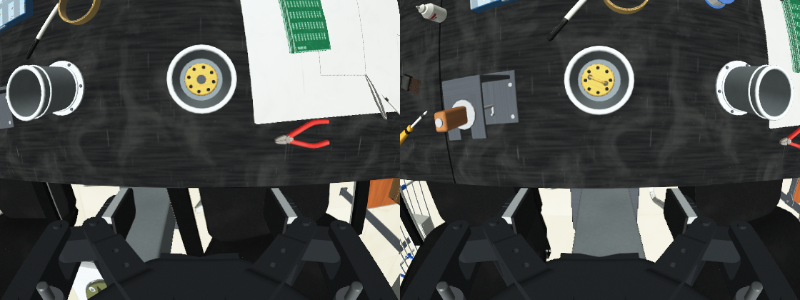

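```bash
python3 - <<'E'
from h import *
W=pickle.load(open("w.pkl","rb"));i=W["A"][2]["img"][:,:,::-1]
z=lambda i,k:cv2.resize(i,None,fx=k,fy=k,interpolation=cv2.INTER_CUBIC)
b=np.zeros((480,800,3),np.uint8)
b[:480,:390]=z(i[75:155,248:313],6)
y=z(i[90:210,45:180],3);b[:360,395:395+405]=y
cv2.imwrite("pics/wc.png",b)
E
```

```text
(no output)
```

View pics/wc.png

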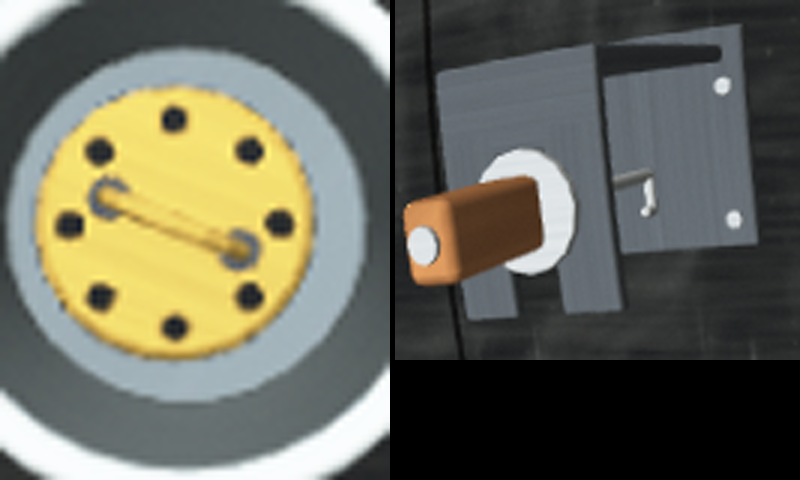

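```bash
cat >> h.py <<'E'
from scipy.spatial.transform import Rotation as R
def wray(w,p):
    pos,q,c=w;K=c["intrinsics"];M=c["mount"]
    u=np.array([(p[0]-K[0,2])/K[0,0],(p[1]-K[1,2])/K[1,1]]);t=np.linalg.norm(u)
    d=np.r_[u/max(t,1e-9)*np.sin(t),np.cos(t)]
    r=R.from_quat(q).as_matrix();return pos+r@M[:3,3],r@M[:3,:3]@d
def wz(w,p,z):
    o,d=wray(w,p);return o+d*(z-o[2])/d[2]
E
python3 - <<'E'
from h import *
W=pickle.load(open("w.pkl","rb"));w=W["A"];i=w[2]["img"]
m=(i.min(2)>190).astype(np.uint8);m[:, :220]=0;m[:,340:]=0;m[170:]=0
cs,hi=cv2.findContours(m,cv2.RETR_CCOMP,cv2.CHAIN_APPROX_NONE)
for c in cs:
    if len(c)<150:continue
    P=np.array([wz(w,p,.12)[:2] for p in c[:,0]],np.float32);e=cv2.fitEllipse(P*1000);print("rim",len(c),np.round(e[0],1),np.round(e[1],1))
m=cv2.inRange(cv2.cvtColor(i,cv2.COLOR_RGB2HSV),(18,90,100),(35,255,255));m[:,:240]=0;m[:,320:]=0;m[:70]=0;m[160:]=0
c=max(cv2.findContours(m,0,1)[0],key=cv2.contourArea)
P=np.array([wz(w,p,.028)[:2] for p in c[:,0]],np.float32);print("disc",cv2.fitEllipse(P*1000))
f=[wz(w,(248+x/6,75+y/6),.029) for x,y in[(109,200),(240,249)]];v=f[0]-f[1];print("feet",f,(f[0]+f[1])/2,np.linalg.norm(v),np.degrees(np.arctan2(-v[0],v[1])))
t=wz(w,(248+175/6,75+221/6),.06);print("looptop?",t)
g=lambda x,y:(45+(x-395)/3,90+y/3)
for p in[(470,319),(515,316),(565,314),(622,308),(595,44),(438,73)]:print("fork",wz(w,g(*p),.125))
for p in[(482,215),(577,205),(525,148),(527,275)]:print("flange",wz(w,g(*p),.130))
print("cap",wz(w,g(423,246),.187))
print("hook tip",wz(w,g(648,212),.034),"hook bar at shaft",wz(w,g(652,178),.026))
E
```

```text
rim 272 [632.9  26.8] [88.5 88.7]
rim 240 [633.2  26.9] [78.2 78.5]
disc ((632.7005615234375, 28.940885543823242), (53.8082160949707, 54.11063003540039), 14.760765075683594)
feet [array([0.63698302, 0.04137354, 0.029     ]), array([0.62703617, 0.01540675, 0.029     ])] [0.63200959 0.02839014 0.029     ] 0.02780672466982366 -20.959861935338523
looptop? [0.6326954  0.02815694 0.06      ]
fork [0.5563097  0.25563257 0.125     ]
fork [0.55705663 0.23417914 0.125     ]
fork [0.55740011 0.21196263 0.125     ]
fork [0.559121   0.18808114 0.125     ]
fork [0.64872313 0.19026033 0.125     ]
fork [0.64650282 0.25841837 0.125     ]
flange [0.59484727 0.23967043 0.13      ]
flange [0.59597408 0.19872964 0.13      ]
flange [0.61659067 0.21804179 0.13      ]
flange [0.57285047 0.22286814 0.13      ]
cap [0.59459835 0.2221256  0.187     ]
hook tip [0.57887749 0.21934343 0.034     ] hook bar at shaft [0.59269345 0.21992573 0.026     ]
```

```bash
cat >> h.py <<'E'
def Q(yaw): return (R.from_euler("z",yaw,degrees=True)*R.from_euler("x",180,degrees=True)).as_quat()
def st(arm,t=""):
    s=arm.observe();print(t,round(s["time"],2),np.round(s["ee_pos"],4),np.round(s["ft_force"],2),round(s["gripper_width"],3),np.round(s["finger_force"],1));return s
E
python3 - <<'E'
from h import *
from cell import arm,capture
x,y=.595,.222
arm.move_ptp((x,y,.25),Q(2));st(arm,"above")
arm.move_linear((x,y,.139),threshold=8,max_speed=.1);st(arm,"down")
arm.command_gripper(0.0,80);st(arm,"grip")
arm.move_linear((x,y,.285),max_speed=.12);st(arm,"up")
s=arm.observe();c=capture("wrist");d=capture("side");e=capture("scene")
pickle.dump(dict(w=(s["ee_pos"],s["orientation"],c),side=d,scene=e),open("g.pkl","wb"))
z=lambda i,k:cv2.resize(i,None,fx=k,fy=k,interpolation=cv2.INTER_CUBIC)
b=np.zeros((600,800,3),np.uint8)
b[:300,:400]=cv2.resize(c["img"][:,:,::-1],(400,300))
b[:600,400:800]=z(d["img"][100:250,200:300,::-1],4)
b[300:600,:400]=z(e["img"][110:210,200:333,::-1],3)[:300,:400].copy() if 0 else cv2.resize(e["img"][110:210,200:333,::-1],(400,300))
cv2.imwrite("pics/g.png",b)
E
```

```text
above 3.96 [0.5959 0.2193 0.2499] [ 0.76 -0.19 -0.05] 0.995 0.0
down 5.22 [0.5955 0.2223 0.1399] [0.2  0.65 0.4 ] 0.997 0.0
grip 5.83 [0.5952 0.2221 0.1393] [-0.59 -0.34  1.12] 0.225 78.3
up 7.2 [0.5946 0.2217 0.2839] [ 0.73  0.33 -1.08] 0.224 78.1
```

View pics/g.png

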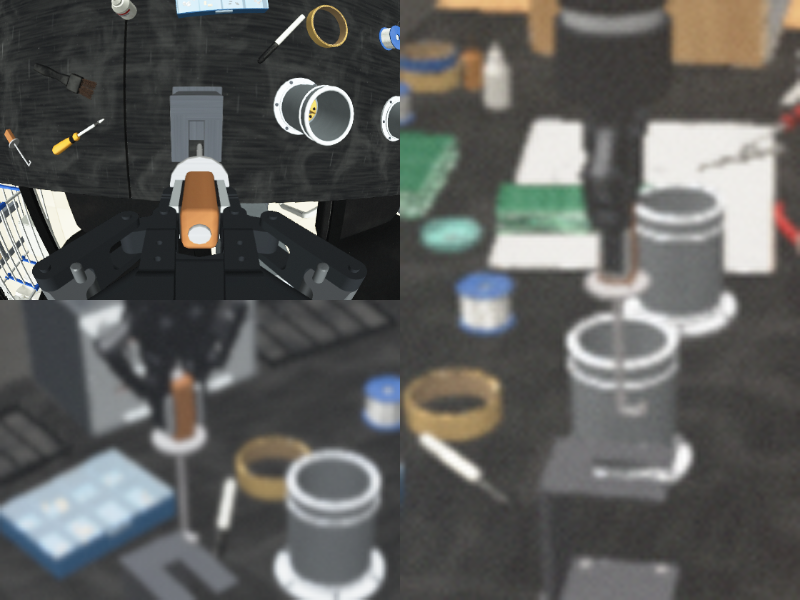

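```bash
python3 - <<'E'
from h import *
from cell import arm,capture
G=pickle.load(open("g.pkl","rb"))
p,r=tri([ray(G["side"],(255.5,202.5)),ray(G["scene"],(261.2,189.3))]);print("shaft bottom",p,r)
s0=arm.observe();off=p[:2]-s0["ee_pos"][:2]
print(off,p[2]-s0["ee_pos"][2])
yaw=-21;ux=np.array([np.cos(np.radians(yaw)),np.sin(np.radians(yaw))]);L=np.array([.6325,.0285])
a=L+.025*ux
if np.linalg.norm(off)<.006 and abs(p[2]-s0["ee_pos"][2]+.116)<.008:
    arm.move_linear((*a,.285),Q(yaw),max_speed=.15);arm.dwell(.2);st(arm,"over")
    print(arm.move_linear((*a,.17),max_speed=.1,threshold=5));st(arm,"in")
    s=arm.observe();c=capture("wrist");d=capture("side");e=capture("scene")
    pickle.dump(dict(w=(s["ee_pos"],s["orientation"],c),side=d,scene=e),open("i.pkl","wb"))
    cv2.imwrite("pics/i.png",np.hstack([cv2.resize(c["img"][:,:,::-1],(400,300)),cv2.resize(e["img"][130:220,270:390,::-1],(400,300))]))
E
```

```text
shaft bottom [0.59136012 0.22518911 0.17059955] [np.float64(0.0024364199565398625), np.float64(0.002436419956539815)]
[-0.00336901  0.00338161] -0.1135827370749268
over 9.11 [0.6557 0.0204 0.2851] [-0.33  0.12 -0.76] 0.222 78.0
False
in 10.41 [0.6564 0.0197 0.1709] [ 0.12 -0.75 -0.94] 0.223 78.0
```

```bash
python3 - <<'E'
from h import *
from cell import arm,capture
yaw=-21;ux=np.array([np.cos(np.radians(yaw)),np.sin(np.radians(yaw))]);L=np.array([.6325,.0285])
a=L+.027*ux;b=L+.0085*ux
arm.move_linear((*a,.17),max_speed=.05)
print(arm.move_linear((*a,.1525),max_speed=.05,threshold=5));st(arm,"deep")
print(arm.move_linear((*b,.1525),max_speed=.03,threshold=5));arm.dwell(.3);s=st(arm,"hooked")
f0=np.mean([arm.observe()["ft_force"] for _ in range(5)],0)
print(arm.move_linear((*b,.180),max_speed=.04,threshold=15));arm.dwell(.4);st(arm,"lift")
s=arm.observe();c=capture("wrist");e=capture("scene")
w=(s["ee_pos"],s["orientation"],c);pickle.dump(w,open("k.pkl","wb"))
cv2.imwrite("pics/k.png",np.hstack([cv2.resize(c["img"][40:230,180:430,::-1],(480,365)),cv2.resize(e["img"][130:221,270:350,::-1],(320,365))]))
E
```

```text
False
deep 11.31 [0.6574 0.0188 0.152 ] [ 0.24  0.25 -0.45] 0.22 78.0
False
hooked 12.38 [0.6405 0.0254 0.1524] [ 0.82  0.5  -1.98] 0.222 78.0
False
lift 13.61 [0.6404 0.0255 0.1799] [-0.25  0.05 -2.13] 0.224 78.0
```

View pics/k.png

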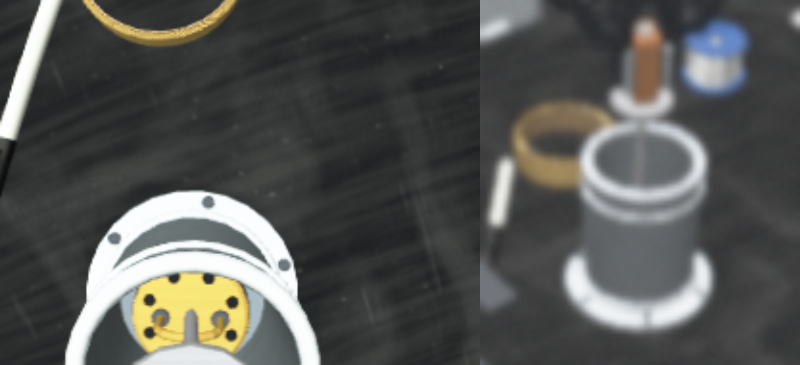

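```bash
python3 - <<'E'
from h import *
from cell import arm,capture
yaw=-21;ux=np.array([np.cos(np.radians(yaw)),np.sin(np.radians(yaw))]);b=np.array([.6325,.0285])+.0085*ux
print(arm.move_linear((*b,.315),max_speed=.08,threshold=15));arm.dwell(.4);st(arm,"lift")
s=arm.observe();c=capture("wrist");e=capture("scene");d=capture("side")
w=(s["ee_pos"],s["orientation"],c);pickle.dump(dict(w=w,side=d,scene=e),open("l.pkl","wb"))
cv2.imwrite("pics/l.png",np.hstack([cv2.resize(d["img"][90:210,210:310,::-1],(400,480)),cv2.resize(e["img"][90:210,260:360,::-1],(400,480))]))
E
```

```text
False
lift 15.95 [0.6404 0.0255 0.3149] [-0.05  0.03 -1.56] 0.221 78.0
```

View pics/l.png

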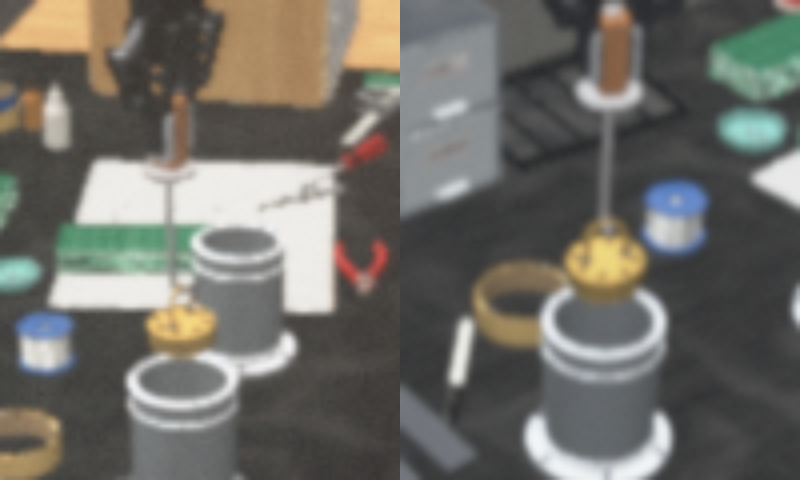

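```bash
python3 - <<'E'
from h import *
from cell import arm,capture
yaw=-21;ux=np.array([np.cos(np.radians(yaw)),np.sin(np.radians(yaw))]);P=np.array([.50,.09]);b=P+.0085*ux
arm.move_linear((*b,.315),max_speed=.08);arm.dwell(.8);st(arm,"over")
arm.move_linear((*b,.175),max_speed=.06);arm.dwell(.5);st(arm,"low")
print(arm.move_linear((*b,.1455),max_speed=.02,threshold=8));arm.dwell(.3);st(arm,"down")
s=arm.observe();c=capture("wrist");e=capture("scene");d=capture("side")
w=(s["ee_pos"],s["orientation"],c);pickle.dump(dict(w=w,side=d,scene=e),open("m.pkl","wb"))
cv2.imwrite("pics/m.png",np.hstack([cv2.resize(d["img"][150:270,220:320,::-1],(400,480)),cv2.resize(e["img"][140:260,230:330,::-1],(400,480))]))
E
```

```text
over 18.88 [0.5079 0.0869 0.315 ] [ 0.5   0.43 -1.41] 0.224 78.0
low 21.86 [0.5079 0.0869 0.175 ] [-0.88 -0.75 -2.25] 0.223 78.0
False
down 23.78 [0.508  0.087  0.1456] [ 0.3  -0.04 -1.99] 0.225 78.2
```

View pics/m.png

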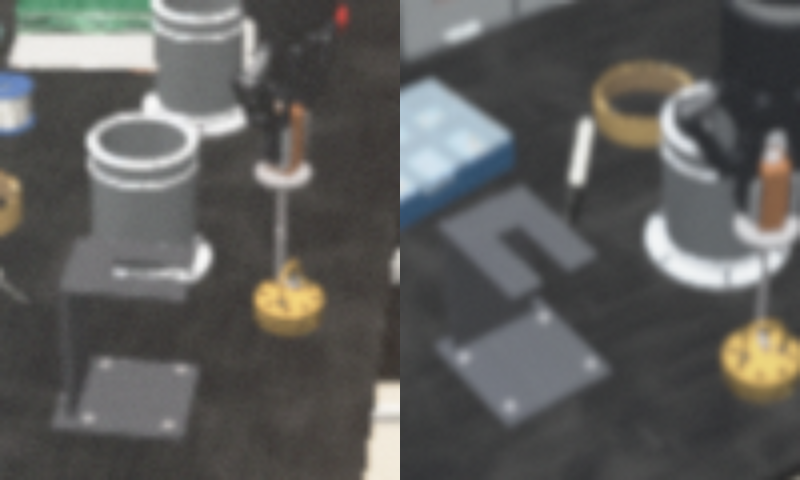

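```bash
python3 - <<'E'
from h import *
from cell import arm,capture
yaw=-21;ux=np.array([np.cos(np.radians(yaw)),np.sin(np.radians(yaw))]);P=np.array([.50,.09]);b=P+.0305*ux
print(arm.move_linear((*b,.1455),max_speed=.03,threshold=5));arm.dwell(.2);st(arm,"back")
def disc(d):
    m=cv2.inRange(cv2.cvtColor(d["img"],cv2.COLOR_RGB2HSV),(18,110,90),(35,255,255));m[:200]=0;m[240:]=0;m[:,:270]=0;m[:,320:]=0
    k,l,s,c=cv2.connectedComponentsWithStats(m);i=1+np.argmax(s[1:,4]);return s[i],onz(d,c[i],.018)
print(disc(pickle.load(open("m.pkl","rb"))["side"]),disc(capture("side")))
print(arm.move_linear((*b,.18),max_speed=.05,threshold=4));st(arm,"up1")
d=capture("side");print(disc(d))
pickle.dump(d,open("n.pkl","wb"))
cv2.imwrite("pics/n.png",cv2.resize(d["img"][150:270,220:320,::-1],(400,480)))
E
```

```text
False
back 25.02 [0.5283 0.0792 0.1455] [ 0.34  0.34 -1.34] 0.227 78.2
(array([283, 220,  18,  13, 168], dtype=int32), array([0.49951763, 0.10014918, 0.018     ])) (array([283, 216,  18,  17, 188], dtype=int32), array([0.50015534, 0.0965289 , 0.018     ]))
False
up1 25.91 [0.5283 0.079  0.1798] [ 0.73  1.24 -0.92] 0.226 78.2
(array([284, 215,  17,  18, 191], dtype=int32), array([0.50052367, 0.09547201, 0.018     ]))
```

View pics/n.png

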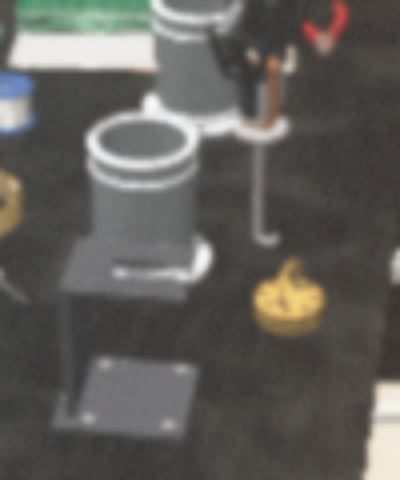

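```bash
python3 - <<'E'
from h import *
from cell import arm,capture
p=arm.observe()["ee_pos"]
arm.move_linear((p[0],p[1],.29),max_speed=.12)
x,y=.5952,.2221
arm.move_linear((x,y,.29),Q(2),max_speed=.12);arm.dwell(.4);st(arm,"over")
print(arm.move_linear((x,y,.16),max_speed=.06,threshold=6));arm.dwell(.2);st(arm,"mid")
s=arm.observe()
if s["ee_pos"][2]<.163:
    print(arm.move_linear((x,y,.1385),max_speed=.02,threshold=5));arm.dwell(.2);st(arm,"seated")
d=capture("side");e=capture("scene")
cv2.imwrite("pics/o.png",np.hstack([cv2.resize(d["img"][150:270,220:320,::-1],(400,480)),cv2.resize(e["img"][140:260,230:330,::-1],(400,480))]))
E
```

```text
over 28.89 [0.5952 0.2219 0.2901] [-0.52 -0.05 -1.43] 0.225 78.3
False
mid 31.41 [0.5952 0.2222 0.1601] [ 0.17 -0.54 -1.12] 0.223 78.3
True
seated 32.59 [0.5951 0.222  0.1392] [ 0.66 -0.33  5.56] 0.221 79.0
```

Seated at the original height (0.1392), with the fork contact felt. Release and retreat.

```bash
python3 - <<'E'
from h import *
from cell import arm,capture
p=arm.observe()["ee_pos"]
arm.command_gripper(1.0);arm.dwell(.3);st(arm,"open")
print(arm.move_linear((p[0],p[1],.30),max_speed=.08,threshold=5));st(arm,"up")
arm.move_ptp((.558,.03,.30),Q(0));arm.dwell(.8);st(arm,"away")
d=capture("side");e=capture("scene")
for n,c in(("s",e),("d",d)):
    h=cv2.cvtColor(c["img"],cv2.COLOR_RGB2HSV);m=cv2.inRange(h,(3,90,60),(16,230,255));m[:175]=0;m[240:]=0;m[:,:240]=0;m[:,275:]=0
    k,l,t,ce=cv2.connectedComponentsWithStats(m);i=1+np.argmax(t[1:,4]);print(n,t[i],ce[i])
    if n=="s":r0=ray(c,ce[i])
    else:print(tri([r0,ray(c,ce[i])]))
cv2.imwrite("pics/p.png",np.hstack([cv2.resize(d["img"][150:270,220:320,::-1],(400,480)),cv2.resize(e["img"][140:260,230:330,::-1],(400,480))]))
E
```

```text
open 33.65 [0.5943 0.2215 0.1379] [-0.51  0.02  0.19] 0.995 0.0
False
up 35.83 [0.595  0.2219 0.2996] [-0.79  0.33 -0.02] 0.997 0.0
away 37.42 [0.558  0.0299 0.3   ] [-0.12  0.47  0.48] 0.996 0.0
s [256 183  11  17 140] [261.36428571 190.4       ]
d [250 198   9  17 129] [254.46511628 205.96124031]
(array([0.59625482, 0.22215905, 0.15899588]), [np.float64(0.00017700718942065312), np.float64(0.00017700718942064325)])
```

View pics/p.png

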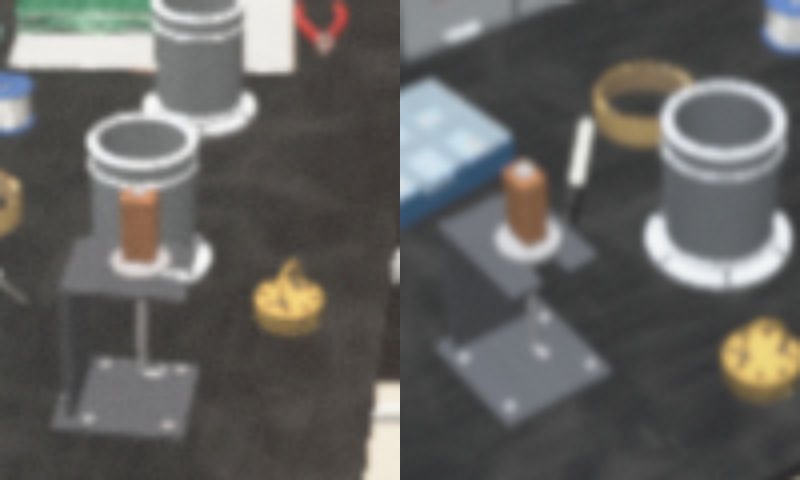

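The tool hangs upright in the stand with its handle at z 0.159. The strainer stands flat on the desk at about (0.50, 0.09), clear of the housing.

```bash
python3 -c "
from cell import job
print(job.close_job())"
```

```text
the job is handed in; nothing more can be done
None
```

The strainer stands upright on the bare desk, the hook tool hangs back in its stand, and the job was handed in at about 37.5 s of the 69 s; the hand-in call returned no verdict.

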